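# Switch the bench dust extraction to the wide branch

## Robot

A 6-joint arm with a two-finger parallel gripper is mounted at the origin on the work surface. World frame = base frame: x ahead of the robot, y to its left, z up, the work surface at z = 0. Lengths are in m, angles in rad, forces in N, time in s.
With the tool pointing down it reaches from about 0.225 to 0.875 m from the base axis. Payload 3.4 kg.
Tool frame: the origin (TCP) lies between the finger pads; the fingertips stand 11 mm ahead of it and the grasp point (between the pads) lies 8 mm behind it; z points along the fingers, y is the line along which they close (so a half turn about z gives the same grasp; the last joint's range is limited). The gripper opens to 85 mm and grips with 20 to 120 N. Pads are 22 mm wide; open, the fingers measure 114 mm over their backs; the gripper's body (76 mm by 85 mm) begins 54 mm behind the grasp point. The pads swing forward as they close: fully open they stand 13 mm farther back than shut.
Start: joints at [-1.291, 0.276, 1.505, -0, 1.361, -0.121], TCP at [0.224, -0.529, 0.216] pointing down, gripper open.
Joint ranges: [-2.89, 2.89], [-0.75, 2.08], [0.22, 2.7], [-1.18, 4.32], [0.11, 2.71], [-2.7, 2.7]. Speed limits (rad/s): [2.57, 2.57, 3.14, 3.14, 3.14, 3.14].

## Interface

Orientations are given as a unit quaternion [w, x, y, z].
In Python, from rig import manip, imaging gives the robot as it stands. The module is installed in compiled form; this text tells all that it offers.
- The arm moves only by the tool jog_arm, never from a script. Its argument "deltas" is one flat list of numbers, 7 for each row, row after row: the turn, a rotation vector about the world's x, y, z in degrees, then the shift along the world's x, y, z in mm, then the opening, from 0 (shut) to 1 (fully open). In form: [ax, ay, az, tx, ty, tz, gripper, ax, ay, az, tx, ty, tz, gripper, ...]. A call has 1 to 20 rows; each row is the pose to reach, as a shift and turn from the pose commanded when the call began; what a row does not reach only later rows make up. A row lasts 1/10 s, in which the tool goes at most 50 mm and 8.59 degrees, less where a joint would pass 70% of its speed; a pose out of reach is approached as far as the arm can. A call with a gripper value outside its range is refused whole. The fingers move at their own pace and stop on an object; "grip_force" is the grip in N (left out, the last holds). Time passes only in rows, so rows that repeat a pose let the fingers close. It gives the time, the measured TCP pose, the force, the opening and the grip force at its end, in the units of the state.
- manip.get_state(): the state, without advancing time (a new reading comes with each control period).
- imaging.get_image(name): name is "side" or "top" or "wrist"; returns the picture (480x640x3 uint8, blue, green, red); there is no depth.
- imaging.calibration(name): a dict with "mtx" (3x3 intrinsics, pixels), "dist" ([k1, k2, p1, p2, k3] as OpenCV has them; the pictures are not rectified), "cam_to_world" (4x4, takes a point from camera to world coordinates). Camera axes: x right, y down, z forward; pixel columns grow to the right and rows downward; lengths in m; the calibration is good to about 2 mm. A picture is of the moment at which its call begins: read the wrist's pose just before it. calibration takes no time and is no camera call; for the wrist camera it gives the pose at the moment of the call.
- manip.sign_off(): hands the job in; it is judged then, once.
The state is a dict: "clock": time; "qpos": joint angles; "qd": joint speeds; "effort": joint torques, N m; "position": TCP position; "ee_rot": TCP orientation; "contact_force": force on the tool from outside, world axes, zero at the start; "moment": the same for the moment, N m; "width": finger opening in m; "gripper_force": force on a finger pad.
Only numpy, scipy, OpenCV 4.12 (cv2) and the standard library are available. Lean on these libraries where they do the work, as an engineer would, in place of code of your own. Each camera call takes 0.05 s, during which the arm holds its last target. There are 200 camera calls.

## Task

The extractor is running and its suction must go from the narrow hose branch to the wide bell-mouth branch: with the fingertips, push the wide branch's gate slide fully open first, and only then push the narrow branch's slide fully shut, so that the extractor always has an open branch. Only push the slides, without gripping or ramming them, and leave the loose tools and materials on the bench where they are.

Things in the scene. Friction and masses are not known exactly. Their poses are not given: they have to be found in the camera images.
- wide_branch: The wide extraction branch (bore 80 mm), fixed to the bench. Origin on the bench top right under its gate's centre; +x along the duct away from the robot's side, y across it, along the slide. Duct axis 75 mm above the bench. On the -x side a steel bell mouth flaring to 144 mm diameter, reaching 102 mm ahead of the gate; on the +x side a steel pipe bends down into the bench 104 mm behind the gate.
- wide_gate (a point): Centre of the wide branch's gate, 75 mm above the bench, axes as the branch: an upright aluminium body 108 mm wide (y), 20 mm thick (x), top 133 mm above the bench, a small lock screw 12 mm higher. A steel slide plate 4 mm thick, 90 mm high (30 to 120 mm above the bench) passes right through it along y: one half blank, the other with a 80 mm hole.
- wide_slide (a joint): Travel (m) of the wide slide along the branch's +y (left seen from the robot). 0 = shut: blank half across the bore, holed half out on the -y side; 0.084 = fully open: hole over the bore, blank half out on the +y side. Firm stops at both; about 3 N of friction; stays where it is left. Starts shut or nearly shut.
- wide_slide_right_end (a point): Centre of the outer face of the upright flange at the -y end of the wide slide; flange 32 mm wide (x), 4 mm thick (y), 90 mm high, centred 75 mm above the bench. Axes as the branch; moves with the slide, 150 mm from the gate's centre when shut, 66 mm when fully open. A push on this face drives the slide towards open (+y).
- wide_slide_left_end (a point): Centre of the outer face of the upright flange at the +y end of the wide slide; flange 32 mm wide (x), 4 mm thick (y), 90 mm high, centred 75 mm above the bench. Axes as the branch; moves with the slide, 66 mm from the gate's centre when shut, 150 mm when fully open. A push on this face drives the slide towards shut (-y).
- narrow_branch: The narrow extraction branch (bore 50 mm), fixed to the bench. Origin on the bench top right under its gate's centre; +x along the duct away from the robot's side, y across it, along the slide. Duct axis 75 mm above the bench. On the -x side a straight black hose socket of 62 mm outer diameter, reaching 76 mm ahead of the gate; on the +x side a steel pipe bends down into the bench 89 mm behind the gate.
- narrow_gate (a point): Centre of the narrow branch's gate, 75 mm above the bench, axes as the branch: an upright aluminium body 76 mm wide (y), 20 mm thick (x), top 117 mm above the bench, a small lock screw 12 mm higher. A steel slide plate 4 mm thick, 60 mm high (45 to 105 mm above the bench) passes right through it along y: one half blank, the other with a 50 mm hole.
- narrow_slide (a joint): Travel (m) of the narrow slide along the branch's +y (left seen from the robot). 0 = shut: blank half across the bore, holed half out on the -y side; 0.054 = fully open: hole over the bore, blank half out on the +y side. Firm stops at both; about 3 N of friction; stays where it is left. Starts open or mostly open.
- narrow_slide_right_end (a point): Centre of the outer face of the upright flange at the -y end of the narrow slide; flange 32 mm wide (x), 4 mm thick (y), 60 mm high, centred 75 mm above the bench. Axes as the branch; moves with the slide, 104 mm from the gate's centre when shut, 50 mm when fully open. A push on this face drives the slide towards open (+y).
- narrow_slide_left_end (a point): Centre of the outer face of the upright flange at the +y end of the narrow slide; flange 32 mm wide (x), 4 mm thick (y), 60 mm high, centred 75 mm above the bench. Axes as the branch; moves with the slide, 50 mm from the gate's centre when shut, 104 mm when fully open. A push on this face drives the slide towards shut (-y).
- dowel_jig: Loose bystander: doweling jig: two upright aluminium cheeks 110 x 14 x 58 mm on two steel rods, a drilling block on top (68 mm high, bushing to 78 mm) and a black star knob; about 110 x 125 mm on the bench. Origin at its underside on the bench.
- frame_clamp: Loose bystander: aluminium C-frame clamp lying flat, 80 x 176 mm frame, 38 mm high, two black star knobs, 276 mm over the knobs along its y. Origin at its underside on the bench.
- glue_bottle: Loose bystander: upright glue bottle, 60 mm diameter, 175 mm high. Origin at its underside on the bench.
- dowel_jar: Loose bystander: upright closed clear jar with a steel cap, 68 mm diameter, 85 mm high. Origin at its underside on the bench.
- screwdriver: Loose bystander: screwdriver, 200 mm long, lying along its x. Origin at its underside on the bench.
- try_square: Loose bystander: try square lying flat: dark wood stock 18 x 105 x 20 mm with its origin under its centre, steel blade reaching 149 mm along its +x. Origin at its underside on the bench.
- rail_offcut: Loose bystander: light wood offcut 45 x 210 x 22 mm, lying flat, long side along its y. Origin at its underside on the bench.

How it is judged:
By the outcome, as a careful person would: the job done as asked, in the order asked, and still so for the second after the job is handed in, with the robot touching nothing.
It also fails if it takes over 40 s, if anything falls off the work surface, if the arm or the gripper's body presses on something with over 40 N, if the wrist force passes 120 N, or if a joint passes its speed limit or range.

## Working session

There is one attempt and no reset: what is moved stays moved. The work goes in short steps, Python scripts to look and compute and a tool call to move; the robot and the scene stay as the last step left them, time stands still between calls to the robot, and variables do not carry over. Pictures are saved under pics/ and viewed, at most 10 in all, crops included, and the job is handed in when it is done.

Besides the shell and the picture viewer there is one more tool, called after "Emit:" as a command line: name --argument value ..., lists and objects as JSON in quotes. jog_arm: Moves the arm, as the interface text tells. Its arguments: {"type":"object","properties":{"deltas":{"type":"array"},"grip_force":{"type":"number"}},"required":["deltas"]}

```bash
mkdir -p pics; python3 - <<'E'
from rig import manip, imaging
import cv2, numpy as np
for n in ("top","side"):
    cv2.imwrite(f"pics/{n}0.png", imaging.get_image(n))
    c=imaging.calibration(n); print(n,np.round(c["mtx"],1).tolist(),np.round(c["dist"],4),np.round(c["cam_to_world"],3).tolist())
s=manip.get_state(); print(s["clock"],s["position"],s["ee_rot"],s["width"],s["contact_force"])
E
```

```text
top [[447.7, 0.0, 327.6], [0.0, 447.7, 245.4], [0.0, 0.0, 1.0]] [0.0288 0.     0.     0.     0.    ] [[-0.077, -0.971, 0.228, 0.162], [-0.997, 0.076, -0.012, 0.031], [-0.006, -0.228, -0.974, 1.488], [0.0, 0.0, 0.0, 1.0]]
side [[514.4, 0.0, 315.1], [0.0, 514.4, 237.3], [0.0, 0.0, 1.0]] [-0.0112  0.      0.      0.      0.    ] [[-0.935, -0.15, 0.323, 0.08], [-0.355, 0.459, -0.814, 1.1], [-0.026, -0.876, -0.482, 0.727], [0.0, 0.0, 0.0, 1.0]]
0.1 [ 0.22419073 -0.52897178  0.21532715] [-8.16624678e-04  9.79983127e-01  1.99078872e-01 -7.66567820e-05] 0.08557176797361181 [ 0.47776741 -0.33040971  0.20550097]
```

View pics/top0.png

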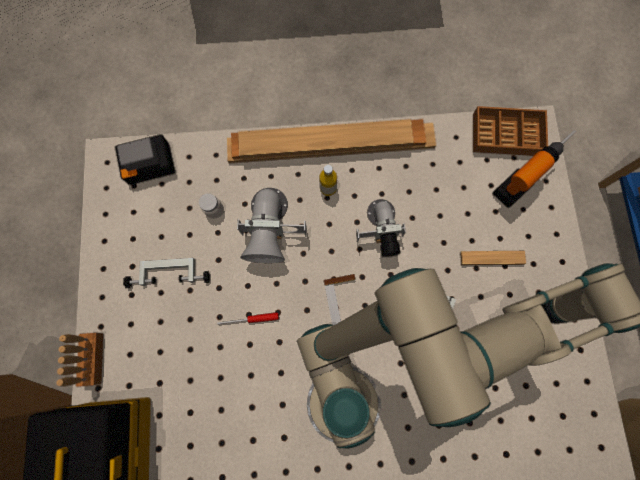

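View pics/side0.png

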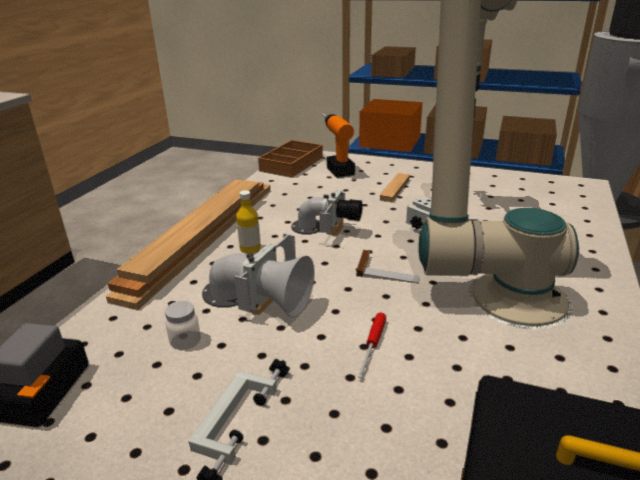

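The top view shows the wide gate near (265,228), with its slide running from (240,228) to (305,231). The narrow gate is near (381,233), with its slide from (358,236) to (404,231). I'll zoom in for the flange pixels.

```bash
python3 - <<'E'
import cv2
i=cv2.imread("pics/top0.png")[180:275,225:425]
cv2.imwrite("pics/top0z.png",cv2.resize(i,None,fx=4,fy=4,interpolation=cv2.INTER_CUBIC))
i=cv2.imread("pics/side0.png")[180:330,190:370]
cv2.imwrite("pics/side0z.png",cv2.resize(i,None,fx=4,fy=4,interpolation=cv2.INTER_CUBIC))
E
```

```text
(no output)
```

View pics/top0z.png

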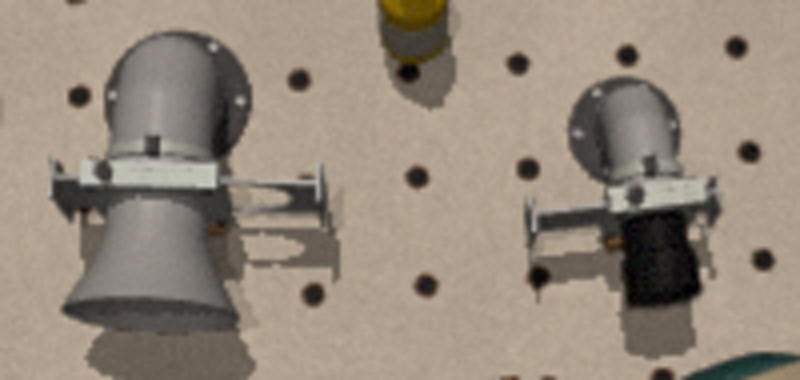

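View pics/side0z.png

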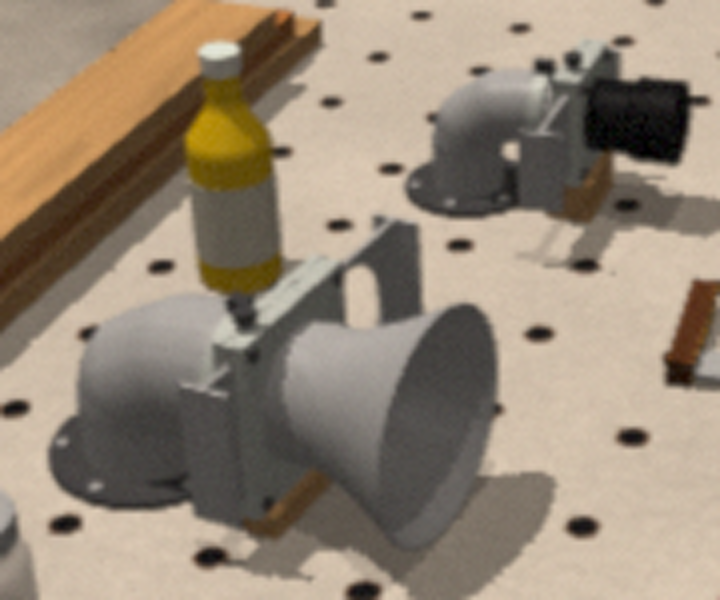

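The zoom gives these positions. Wide body top corners are at about (80,160), (217,163), (217,188) and (80,186), with its flange tops centred at (55,180) and (321,184). Narrow body top corners are at about (608,184), (703,179), (703,204) and (608,209), with its flange tops at (530,218) and (714,197).

```bash
cat > h.py <<'E'
import numpy as np, cv2
from rig import manip, imaging
def at(cam,uv,z,c=None):
    c=c or imaging.calibration(cam); T=np.array(c["cam_to_world"])
    n=cv2.undistortPoints(np.array([[uv]],float),np.array(c["mtx"]),np.array(c["dist"]))[0,0]
    d=T[:3,:3]@[n[0],n[1],1]; o=T[:3,3]
    return o+d*(z-o[2])/d[2]
E
python3 - <<'E'
from h import *
z=lambda u,v:(225+(u+.5)/4-.5,180+(v+.5)/4-.5)
P={"wb":[(.133,[(80,160),(217,163),(217,188),(80,186)])],"wL":[(.12,[(55,180)])],"wR":[(.12,[(321,184)])],
"nb":[(.117,[(608,184),(703,179),(703,204),(608,209)])],"nL":[(.105,[(530,218)])],"nR":[(.105,[(714,197)])]}
for k,[(h,l)] in P.items():
    p=np.array([at("top",z(*q),h) for q in l]); print(k,p.mean(0).round(4), p[:,:2].round(3).tolist() if len(l)>1 else "")
for k,(u,v),h in [("jar",(209,200),.085),("bottlecap",(327,170),.17),("square stock",(339,280),.02),("blade end",(333,318),.002),("dcap",(250,320),.02)]:
    print(k,at("top",(u,v),h).round(3))
E
```

```text
wb [0.5673 0.2149 0.133 ] [[0.583, 0.268], [0.572, 0.161], [0.552, 0.162], [0.562, 0.269]]
wL [0.5722 0.2908 0.12  ] 
wR [0.5525 0.0807 0.12  ] 
nb [ 0.5244 -0.183   0.117 ] [[0.536, -0.146], [0.534, -0.222], [0.513, -0.22], [0.515, -0.144]]
nL [ 0.5157 -0.0831  0.105 ] 
nR [ 0.5214 -0.2311  0.105 ] 
jar [0.675 0.391 0.085]
bottlecap [ 0.714 -0.002  0.17 ]
square stock [ 0.386 -0.016  0.02 ]
blade end [0.265 0.013 0.002]
dcap [0.278 0.282 0.02 ]
```

Emit:
jog_arm --deltas '[0,0,3,5,10,25,0,0,0,8,15,35,55,0,0,0,14,32,75,85,0,0,0,20,50,118,105,0,0,0,26,69,161,115,0,0,0,32,88,205,115,0,0,0,38,107,250,115,0,0,0,44,126,295,115,0,0,0,50,145,340,115,0,0,0,55,164,384,115,0,0,0,59,183,428,115,0,0,0,61,201,470,115,0,0,0,62,214,502,115,0,0,0,62,222,520,115,0,0,0,62,226,529,115,0,0,0,62,226,529,115,0]'

```text
clock: 1.7
position: [0.4504, 0.0002, 0.3307]
ee_rot: [-0.0, 0.737, 0.676, -0.0]
contact_force: [-0.0, -0.3, 0.2]
width: -0.0001
gripper_force: 0.0
```

```bash
python3 - <<'E'
from h import *
import json
s=manip.get_state(); c=imaging.calibration("wrist"); im=imaging.get_image("wrist"); cv2.imwrite("pics/w1.png",im)
json.dump({k:np.array(c[k]).tolist() for k in c},open("c1.json","w"))
print(s["clock"],s["position"],s["ee_rot"],s["width"],s["contact_force"],np.round(c["cam_to_world"],3).tolist())
E
```

```text
1.7 [4.50390320e-01 1.74810415e-04 3.30706858e-01] [-2.76632269e-04  7.36872793e-01  6.76031288e-01 -3.28931554e-04] -0.0001108961087895384 [-0.04190648 -0.30817667  0.16093186] [[0.996, -0.083, -0.025, 0.456], [-0.087, -0.959, -0.271, 0.069], [-0.001, 0.272, -0.962, 0.488], [0.0, 0.0, 0.0, 1.0]]
```

View pics/w1.png

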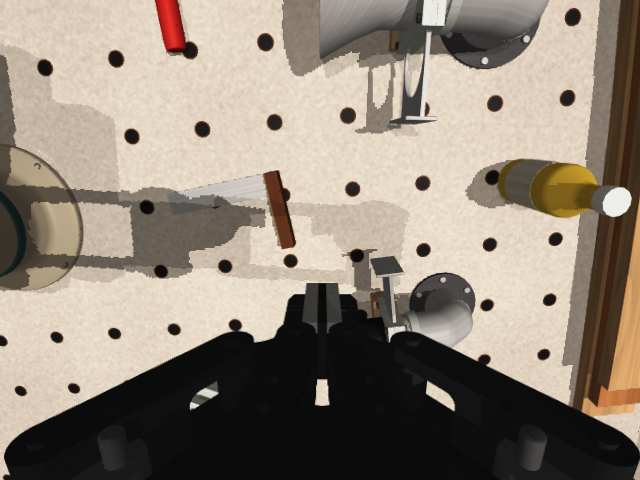

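The wide right flange is at about (415,121), with the plate edge running up from it to (431,30). The narrow left flange face is at about (372..403, 258..276). I'll zoom on both.

```bash
python3 - <<'E'
import cv2, numpy as np
i=cv2.imread("pics/w1.png")
a=cv2.resize(i[0:140,370:450],None,fx=4,fy=4,interpolation=cv2.INTER_CUBIC)
b=cv2.resize(i[230:350,340:440],None,fx=4,fy=4,interpolation=cv2.INTER_CUBIC)
o=np.zeros((560,720,3),np.uint8); o[:560,:320]=a; o[:480,320:720]=b
cv2.imwrite("pics/w1z.png",o)
E
```

```text
(no output)
```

View pics/w1z.png

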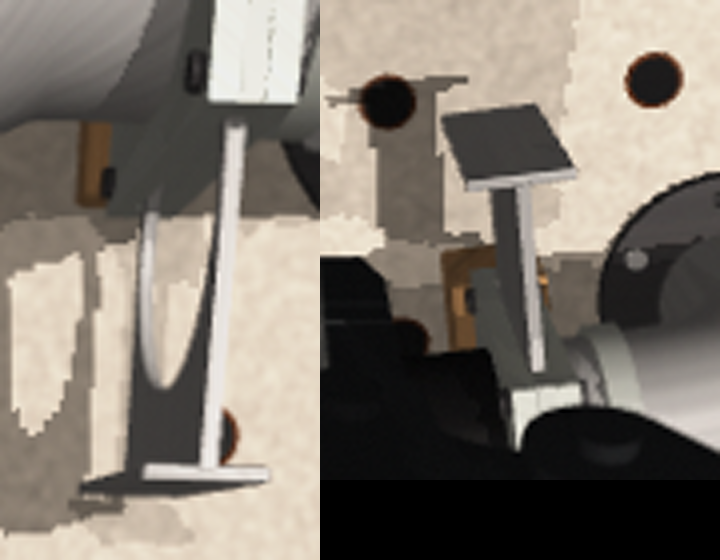

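In the zoom, the wide flange's outer top edge runs (144,480)–(270,479), with the plate top edge from (207,465) to (236,125). The narrow flange's outer top edge runs (465,182)–(577,169), with the plate top edge from (519,184) to (540,368).

```bash
python3 - <<'E'
from h import *
import json
c=json.load(open("c1.json"))
A=lambda u,v:(370+(u+.5)/4-.5,(v+.5)/4-.5); B=lambda u,v:(340+(u-320+.5)/4-.5,230+(v+.5)/4-.5)
for n,f,l,h in [("wFl",A,[(144,480),(270,479)],.12),("wPl",A,[(207,465),(236,125)],.12),("wbody",A,[(208,103),(302,104)],.133),
 ("nFl",B,[(465,182),(577,169)],.105),("nPl",B,[(519,184),(540,368)],.105)]:
    p=np.array([at("wrist",f(*q),h,c) for q in l]); d=p[1]-p[0]
    print(n,p[:,:2].round(4).tolist(),"len",np.linalg.norm(d).round(4),"ang",np.degrees(np.arctan2(d[1],d[0])).round(1),p.mean(0).round(4))
E
```

```text
wFl [[0.5397, 0.08], [0.5708, 0.0777]] len 0.0312 ang -4.2 [0.5552 0.0788 0.12  ]
wPl [[0.5553, 0.0822], [0.5636, 0.1577]] len 0.076 ang 83.7 [0.5595 0.12   0.12  ]
wbody [[0.5536, 0.1596], [0.5748, 0.1578]] len 0.0212 ang -4.8 [0.5642 0.1587 0.133 ]
nFl [[0.5047, -0.087], [0.537, -0.0858]] len 0.0323 ang 2.1 [ 0.5208 -0.0864  0.105 ]
nPl [[0.5202, -0.089], [0.5245, -0.1486]] len 0.0598 ang -85.8 [ 0.5224 -0.1188  0.105 ]
```

Emit:
jog_arm --deltas '[0,0,0,20,8,-10,0,0,0,0,55,22,-30,0,0,0,0,85,34,-65,0,0,0,0,100,40,-110,0,0,0,0,102,40,-155,0,0,0,0,102,40,-195,0,0,0,0,102,40,-217,0,0,0,0,102,40,-226,0,0,0,0,102,40,-226,0]'

```text
clock: 2.65
position: [0.5516, 0.0383, 0.1043]
ee_rot: [-0.001, 0.738, 0.675, -0.001]
contact_force: [-1.0, -0.3, 0.7]
width: 0.0
gripper_force: 0.0
```

Emit:
jog_arm --deltas '[0,0,0,0,5,0,0,0,0,0,1,11,0,0,0,0,0,2,16,0,0,0,0,0,2,19,0,0,0,0,0,2,21,0,0,0,0,0,2,23,0,0,0,0,0,2,25,0,0,0,0,0,3,27,0,0,0,0,0,3,29,0,0,0,0,0,3,31,0,0,0,0,0,3,33,0,0,0,0,0,3,35,0,0,0,0,0,4,38,0,0,0,0,0,4,41,0,0]'

```text
clock: 4.05
position: [0.5567, 0.0806, 0.1054]
ee_rot: [0.0, 0.737, 0.675, 0.0]
contact_force: [0.5, -1.1, 0.7]
width: -0.0001
gripper_force: 0.7
```

Emit:
jog_arm --deltas '[0,0,0,0,4,0,0,0,0,0,1,8,0,0,0,0,0,1,12,0,0,0,0,0,2,16,0,0,0,0,0,2,20,0,0]'

```text
clock: 4.55
position: [0.5587, 0.1007, 0.1053]
ee_rot: [0.0, 0.737, 0.675, 0.0]
contact_force: [-0.7, -2.7, 3.1]
width: -0.0002
gripper_force: 1.6
```

```bash
python3 - <<'E'
from h import *
s=manip.get_state(); im=imaging.get_image("wrist")
a=imaging.get_image("top")[180:275,225:345]
o=np.zeros((480,800,3),np.uint8); o[:285,:360]=cv2.resize(a,None,fx=3,fy=3,interpolation=cv2.INTER_CUBIC)
o[:, 360:800]=cv2.resize(im[100:340,220:440],None,fx=2,fy=2)
cv2.imwrite("pics/p2.png",o); print(s["contact_force"],s["position"])
E
```

```text
[-0.69350916 -2.74242315  3.12200586] [0.55868937 0.10068297 0.10532036]
```

View pics/p2.png

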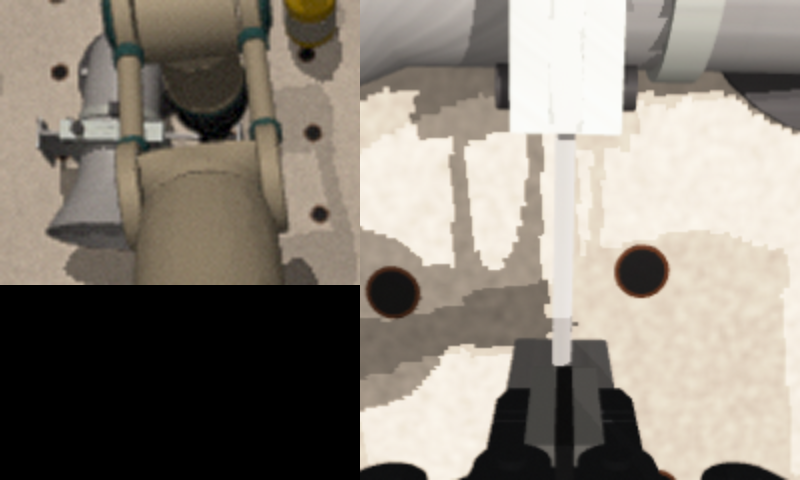

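The plate is centred between the fingertips and the slide is moving at about 3 N, so I'll continue towards the stop.

Emit:
jog_arm --deltas '[0,0,0,0,4,0,0,0,0,0,1,8,0,0,0,0,0,1,12,0,0,0,0,0,2,16,0,0,0,0,0,2,20,0,0,0,0,0,2,23,0,0,0,0,0,3,26,0,0]'

```text
clock: 5.35
position: [0.561, 0.1267, 0.1053]
ee_rot: [-0.0, 0.737, 0.675, -0.0]
contact_force: [-1.9, -2.5, 6.8]
width: 0.0004
gripper_force: 3.2
```

Emit:
jog_arm --deltas '[0,0,0,0,2,0,0,0,0,0,0,4,0,0,0,0,0,1,5,0,0]'

```text
clock: 5.65
position: [0.5616, 0.1318, 0.1053]
ee_rot: [-0.0, 0.737, 0.675, -0.0]
contact_force: [-2.3, -2.9, 7.3]
width: -0.0004
gripper_force: 3.6
```

Emit:
jog_arm --deltas '[0,0,0,0,1,0,0,0,0,0,0,2,0,0,0,0,0,0,3,0,0]'

```text
clock: 5.95
position: [0.5619, 0.1347, 0.1053]
ee_rot: [-0.0, 0.737, 0.675, -0.0]
contact_force: [-1.2, -3.0, 6.4]
width: -0.0003
gripper_force: 3.0
```

Emit:
jog_arm --deltas '[0,0,0,0,1,0,0,0,0,0,0,2,0,0,0,0,0,0,2,0,0]'

```text
clock: 6.25
position: [0.5621, 0.1369, 0.1053]
ee_rot: [-0.0, 0.737, 0.675, -0.0]
contact_force: [-0.6, -2.5, 5.6]
width: -0.0001
gripper_force: 2.9
```

Emit:
jog_arm --deltas '[0,0,0,0,1,0,0,0,0,0,0,2,0,0,0,0,0,0,2,0,0]'

```text
clock: 6.55
position: [0.5623, 0.1388, 0.1053]
ee_rot: [-0.0, 0.737, 0.675, 0.0]
contact_force: [-1.0, -2.5, 5.1]
width: -0.0001
gripper_force: 2.7
```

Emit:
jog_arm --deltas '[0,0,0,0,1,0,0,0,0,0,0,2,0,0,0,0,0,0,2,0,0]'

```text
clock: 6.85
position: [0.5625, 0.1408, 0.1053]
ee_rot: [0.0, 0.737, 0.675, 0.0]
contact_force: [-0.6, -3.1, 5.6]
width: -0.0002
gripper_force: 2.6
```

Emit:
jog_arm --deltas '[0,0,0,0,1,0,0,0,0,0,0,2,0,0,0,0,0,0,2,0,0]'

```text
clock: 7.15
position: [0.5627, 0.1428, 0.1053]
ee_rot: [0.0, 0.737, 0.675, 0.0]
contact_force: [-0.7, -2.6, 5.2]
width: 0.0005
gripper_force: 2.6
```

```bash
python3 - <<'E'
from h import *
s=manip.get_state(); im=imaging.get_image("wrist"); cv2.imwrite("pics/w3.png",im)
sd=imaging.get_image("side")
o=np.zeros((480,800,3),np.uint8)
o[:450,:400]=cv2.resize(sd[180:330,210:343],(400,450),interpolation=cv2.INTER_CUBIC)
o[:, 400:]=cv2.resize(im[100:340,220:420],None,fx=2,fy=2)
cv2.imwrite("pics/p3.png",o); print(s["contact_force"],s["position"])
E
```

```text
[-0.67217934 -2.63180321  5.2190079 ] [0.56269294 0.14282766 0.10532404]
```

View pics/p3.png

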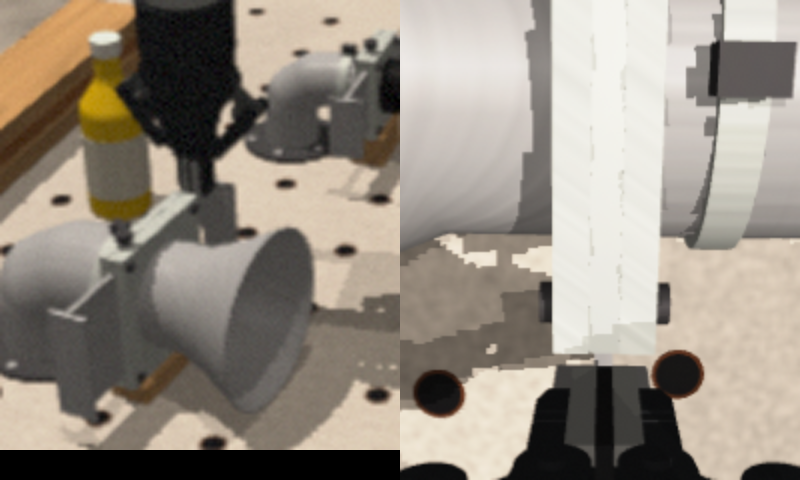

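The side view shows the blank half well out on the left. The wrist view shows the body edge at row ~276 (full image) and the finger/flange edge at row ~283. I'll check this against the geometry.

```bash
python3 - <<'E'
from h import *
c=imaging.calibration("wrist"); s=manip.get_state()
f=lambda u,v:(220+(u-400+.5)/2-.5,100+(v+.5)/2-.5)
for n,q,h in [("body L",(553,354),.133),("body R",(657,352),.133),("plate at body",(603,360),.12),("grey TL",(556,366),.12),("grey TR",(648,366),.12),("grey TL tip",(556,366),.094),("grey TR tip",(648,366),.094)]:
    print(n,at("wrist",f(*q),h,c).round(4))
T=np.array(c["cam_to_world"]);W=np.linalg.inv(T)
for p in [(.5627,.1428,.094),(.5627,.1538,.094),(.5467,.148,.12),(.5787,.145,.12),(.5624,.1467,.12)]:
    uv=cv2.projectPoints(np.array([p]),cv2.Rodrigues(W[:3,:3])[0],W[:3,3],np.array(c["mtx"]),np.array(c["dist"]))[0][0,0]
    print(p,uv.round(1),"crop",(400+2*(uv[0]-220),2*(uv[1]-100)))
E
```

```text
body L [0.554  0.1607 0.133 ]
body R [0.5742 0.1593 0.133 ]
plate at body [0.5631 0.1533 0.12  ]
grey TL [0.5529 0.1528 0.12  ]
grey TR [0.5726 0.151  0.12  ]
grey TL tip [0.5501 0.1421 0.094 ]
grey TR tip [0.5734 0.14   0.094 ]
(0.5627, 0.1428, 0.094) [322.3 279.5] crop (np.float64(604.5609240199537), np.float64(358.9346660297937))
(0.5627, 0.1538, 0.094) [320.3 259. ] crop (np.float64(600.6722507448862), np.float64(318.01064510193487))
(0.5467, 0.148, 0.12) [284.7 294.1] crop (np.float64(529.3364990765765), np.float64(388.16874954524553))
(0.5787, 0.145, 0.12) [358.6 294.4] crop (np.float64(677.2466953041941), np.float64(388.7853830365217))
(0.5624, 0.1467, 0.12) [320.9 293.9] crop (np.float64(601.8479752096404), np.float64(387.79002187285585))
```

```bash
python3 - <<'E'
from h import *
f=lambda u,v:(210+(u+.5)*133/400-.5,180+(v+.5)/3-.5)
for n,q,h in [("L flange a",(50,313),.12),("L flange b",(88,322),.12),("R fl -x corner",(235,185),.12),("R fl mid",(212,184),.12),("bottom R fl corner",(237,238),.03),("body nearL",(100,250),.133)]:
    print(n,at("side",f(*q),h).round(4))
c=imaging.calibration("side");W=np.linalg.inv(np.array(c["cam_to_world"]))
g=lambda p:cv2.projectPoints(np.array([p],float),cv2.Rodrigues(W[:3,:3])[0],W[:3,3],np.array(c["mtx"]),np.array(c["dist"]))[0][0,0]
for n,p in [("tip",(.5627,.1428,.094)),("tip+9y",(.5627,.1518,.094)),("flange top -x if open",(.5467,.150,.12)),("flange top +x if open",(.5787,.147,.12))]:
    u=g(p); print(n,((u[0]-210)*3.0075,(u[1]-180)*3))
E
```

```text
L flange a [0.5926 0.3244 0.12  ]
L flange b [0.5616 0.3258 0.12  ]
R fl -x corner [0.5419 0.1136 0.12  ]
R fl mid [0.5603 0.1179 0.12  ]
bottom R fl corner [0.571  0.0539 0.03  ]
body nearL [0.5877 0.2559 0.133 ]
tip (np.float64(197.41829088936782), np.float64(225.17979171816245))
tip+9y (np.float64(192.7077627812341), np.float64(230.66791300277805))
flange top -x if open (np.float64(210.02103217859624), np.float64(204.57824605670478))
flange top +x if open (np.float64(174.8398456333175), np.float64(196.4864444660327))
```

The side view gives left flange y≈0.325 and right flange y≈0.115. So the slide is only about 50 mm along, and the fingertips rode over the flange top. From the wrist image, the shut tips sit well behind where I assumed, at z≈0.12 for TCP z 0.105. I'll lift, go back behind the flange, go lower and push again.

Emit:
jog_arm --deltas '[0,0,0,0,0,10,0,0,0,0,0,0,30,0,0,0,0,0,-3,40,0,0,0,0,-2,-20,40,0,0,0,0,-5,-48,40,0,0,0,0,-7,-68,36,0,0,0,0,-8,-75,20,0,0,0,0,-8,-75,-2,0,0,0,0,-8,-75,-16,0,0,0,0,-8,-75,-22,0,0,0,0,-8,-75,-22,0]'

```text
clock: 8.35
position: [0.5531, 0.0669, 0.0818]
ee_rot: [-0.001, 0.738, 0.675, -0.001]
contact_force: [0.4, -0.0, 0.4]
width: 0.0003
gripper_force: 0.0
```

```bash
python3 - <<'E'
from h import *
s=manip.get_state(); c=imaging.calibration("wrist"); im=imaging.get_image("wrist")
sd=imaging.get_image("side")
o=np.zeros((600,800,3),np.uint8)
o[:600,:400]=cv2.resize(sd[150:350,210:343],(400,600),interpolation=cv2.INTER_CUBIC)
o[:600, 400:]=cv2.resize(im[100:400,220:420],(400,600))
cv2.imwrite("pics/p4.png",o); print(s["clock"],s["contact_force"],s["position"])
W=np.linalg.inv(np.array(c["cam_to_world"]))
for n,p in [("plate near body",(.5638,.158,.12)),("flange .113 z.12",(.5585,.113,.12)),("tip TCP-11,+0",(s["position"]+[0,0,-.011])),("tip TCP+15,+.01y",(s["position"]+[0,.01,.015]))]:
    u=cv2.projectPoints(np.array([p],float),cv2.Rodrigues(W[:3,:3])[0],W[:3,3],np.array(c["mtx"]),np.array(c["dist"]))[0][0,0]
    print(n,400+2*(u[0]-220),2*(u[1]-100))
E
```

```text
8.35 [ 0.35391345 -0.01267861  0.44619692] [0.55307724 0.0668903  0.08184802]
plate near body 621.1612013659586 -76.84820219582309
flange .113 z.12 612.0029710603599 214.3509440929708
tip TCP-11,+0 604.6982072592463 359.31106368078315
tip TCP+15,+.01y 600.3700135221821 362.1979436149536
```

View pics/p4.png

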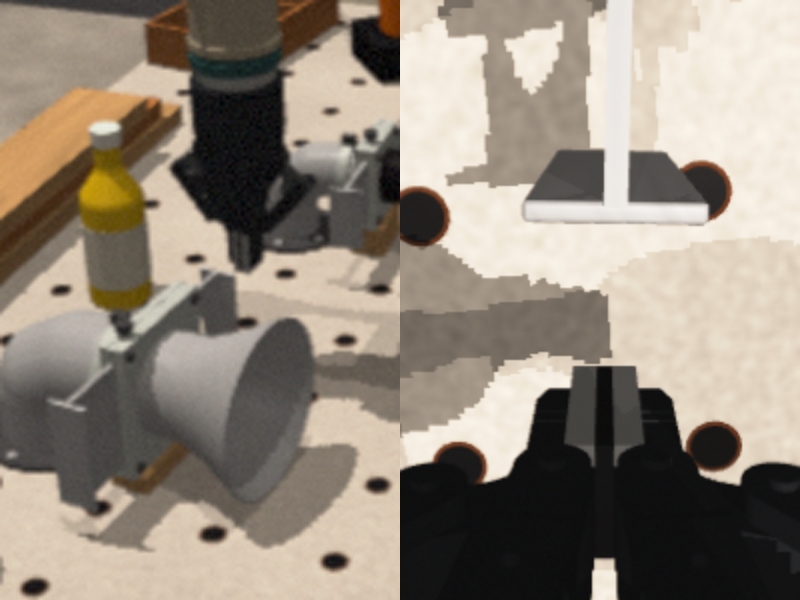

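The wrist view shows the flange's outer top edge at crop (523–708, 222) and the fingertips at (570–640, 366). The side view shows the tips ending at (245,270).

```bash
python3 - <<'E'
from h import *
c=imaging.calibration("wrist"); s=manip.get_state(); P=s["position"]
f=lambda u,v:(220+(u-400+.5)/2-.5,100+(v+.5)/2-.5)
for q in [(523,220),(708,222)]: print("fl",at("wrist",f(*q),.12,c).round(4))
print("plate top far",at("wrist",f(620,5),.12,c).round(4))
d=imaging.calibration("side");W=np.linalg.inv(np.array(d["cam_to_world"]))
for dz in (-.011,0,.01,.02):
    u=cv2.projectPoints(np.array([P+[0,0,dz]]),cv2.Rodrigues(W[:3,:3])[0],W[:3,3],np.array(d["mtx"]),np.array(d["dist"]))[0][0,0]
    print("side",dz,(u[0]-210)*3.0075,(u[1]-150)*3)
g=lambda u,v:(210+(u+.5)*133/400-.5,150+(v+.5)/3-.5)
for q,n in [((238,272),"R corner"),((56,403),"Lfl a"),((92,412),"Lfl b"),((203,270),"Rfl +x?"),((236,286),"Rfl -x")]: print(n,at("side",g(*q),.12).round(4))
E
```

```text
fl [0.5444 0.1135 0.12  ]
fl [0.576  0.1104 0.12  ]
plate top far [0.5639 0.1467 0.12  ]
side -0.011 245.0414111380995 295.2372982918162
side 0 244.41301903448212 283.97846371484854
side 0.01 243.83737431392606 273.6633194463525
side 0.02 243.25751341661777 263.2712907188687
R corner [0.5416 0.1083 0.12  ]
Lfl a [0.5885 0.323  0.12  ]
Lfl b [0.559  0.3249 0.12  ]
Rfl +x? [0.57   0.1141 0.12  ]
Rfl -x [0.534  0.1298 0.12  ]
```

The tips are about 13 mm behind the TCP, at z≈0.095, so they are now 25 mm below the flange top. The flange's outer face is at y≈0.112. I'll push again gently.

Emit:
jog_arm --deltas '[0,0,0,1,6,0,0,0,0,0,3,14,0,0,0,0,0,5,20,0,0,0,0,0,5,24,0,0,0,0,0,5,27,0,0,0,0,0,5,30,0,0,0,0,0,5,33,0,0,0,0,0,5,36,0,0,0,0,0,6,39,0,0,0,0,0,6,42,0,0,0,0,0,6,45,0,0,0,0,0,6,48,0,0,0,0,0,7,51,0,0,0,0,0,7,54,0,0]'

```text
clock: 9.85
position: [0.5614, 0.1217, 0.0831]
ee_rot: [0.0, 0.737, 0.675, -0.0]
contact_force: [0.3, -4.7, -1.0]
width: -0.0001
gripper_force: 1.7
```

Emit:
jog_arm --deltas '[0,0,0,0,3,0,0,0,0,0,0,6,0,0,0,0,0,1,8,0,0]'

```text
clock: 10.15
position: [0.5622, 0.1299, 0.0831]
ee_rot: [-0.0, 0.737, 0.675, -0.0]
contact_force: [-0.8, -2.6, -0.2]
width: 0.0001
gripper_force: 1.6
```

Emit:
jog_arm --deltas '[0,0,0,0,2,0,0,0,0,0,0,4,0,0,0,0,0,0,5,0,0,0,0,0,0,6,0,0]'

```text
clock: 10.55
position: [0.5628, 0.1356, 0.0832]
ee_rot: [0.0, 0.737, 0.675, 0.0]
contact_force: [2.4, -3.0, -0.8]
width: -0.0001
gripper_force: 1.6
```

Emit:
jog_arm --deltas '[0,0,0,0,1,0,0,0,0,0,0,2,0,0,0,0,0,0,2,0,0]'

```text
clock: 10.85
position: [0.5627, 0.1367, 0.0832]
ee_rot: [0.001, 0.737, 0.676, -0.0]
contact_force: [2.2, -5.1, -0.4]
width: 0.0001
gripper_force: 2.6
```

Emit:
jog_arm --deltas '[0,0,0,0,1,0,0,0,0,0,0,2,0,0,0,0,0,0,2,0,0]'

```text
clock: 11.15
position: [0.5627, 0.1367, 0.0833]
ee_rot: [0.002, 0.737, 0.676, -0.002]
contact_force: [1.0, -10.7, 0.6]
width: -0.0001
gripper_force: 5.1
```

The wide slide has hit its stop: the TCP stalled at y=0.1367, as expected, with the force rising to 10.7 N. I'll back off and go to the narrow slide's left flange.

Emit:
jog_arm --deltas '[0,0,0,0,-6,0,0,0,0,0,-2,-16,0,0,0,0,1,-7,-36,0,0,0,0,3,-15,-68,-3,0,0,0,5,-24,-104,-6,0,0,0,7,-33,-140,-10,0,0,0,8,-40,-166,-13,0,0,0,8,-43,-180,-13,0,0,0,8,-43,-185,-13,0,0,0,8,-43,-185,-13,0]'

```text
clock: 12.15
position: [0.5198, -0.0453, 0.0704]
ee_rot: [0.0, 0.689, 0.725, 0.001]
contact_force: [1.0, -0.4, -0.3]
width: -0.0
gripper_force: 0.0
```

```bash
python3 - <<'E'
from h import *
s=manip.get_state(); im=imaging.get_image("wrist"); sd=imaging.get_image("side"); np.save("sd.npy",sd)
o=np.zeros((600,800,3),np.uint8)
o[:600,:400]=cv2.resize(sd[150:350,200:333],(400,600),interpolation=cv2.INTER_CUBIC)
o[:600,400:]=cv2.resize(sd[180:280,290:357],(400,600),interpolation=cv2.INTER_CUBIC)
cv2.imwrite("pics/p5.png",o); cv2.imwrite("pics/w5.png",im); print(s["clock"],s["contact_force"],s["position"],s["qpos"].round(2) if hasattr(s["qpos"],"round") else s["qpos"])
g=lambda u,v:(200+(u+.5)*133/400-.5,150+(v+.5)/3-.5)
E
```

```text
12.15 [ 1.02249536 -0.37121367 -0.25891876] [ 0.519777   -0.04533267  0.07038751] [-0.22  0.32  1.84  0.    0.98 -0.27]
```

View pics/p5.png

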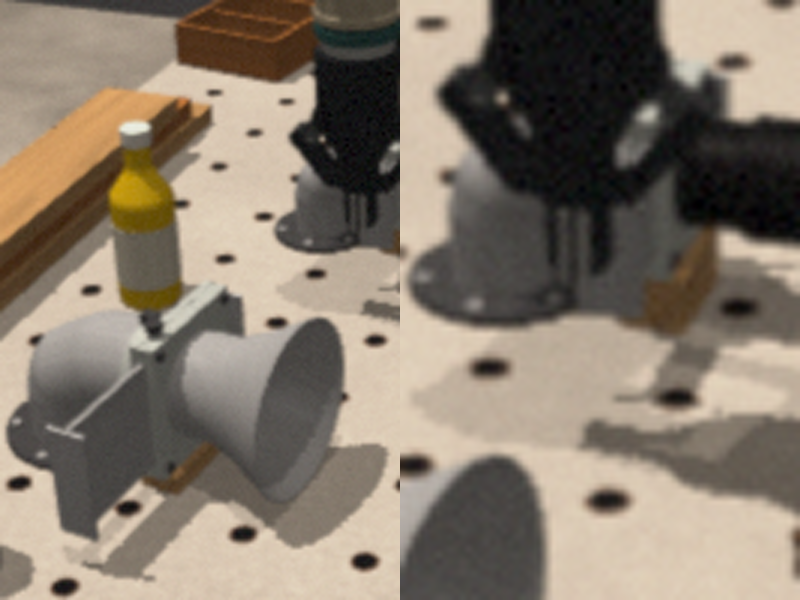

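The side view shows the wide slide's blank half fully out on the left, with its flange top at crop (47,430)–(86,438). The right flange is tucked against the gate body. The fingertips stand in front of the narrow left flange. That was picture 10, so from here I check by numbers.

```bash
python3 - <<'E'
from h import *
g=lambda u,v:(200+(u+.5)*133/400-.5,150+(v+.5)/3-.5)
a=at("side",g(47,430),.12);b=at("side",g(86,438),.12);print(a.round(4),b.round(4), "gate dist",np.linalg.norm(((a+b)/2)[:2]-[.569,.2124]))
E
```

```text
[0.5978 0.361  0.12  ] [0.5675 0.3607 0.12  ] gate dist 0.1490980828064213
```

Emit:
jog_arm --deltas '[0,0,0,0,-5,0,0,0,0,0,0,-12,0,0,0,0,0,1,-18,0,0,0,0,0,1,-22,0,0,0,0,0,1,-25,0,0,0,0,0,1,-28,0,0,0,0,0,2,-31,0,0,0,0,0,2,-34,0,0,0,0,0,2,-37,0,0,0,0,0,2,-40,0,0,0,0,0,2,-43,0,0]'

```text
clock: 13.35
position: [0.5211, -0.0884, 0.07]
ee_rot: [-0.0, 0.689, 0.725, 0.0]
contact_force: [-0.1, 3.7, 1.2]
width: -0.0001
gripper_force: 1.7
```

Emit:
jog_arm --deltas '[0,0,0,0,-3,0,0,0,0,0,0,-6,0,0,0,0,0,0,-9,0,0,0,0,0,1,-12,0,0,0,0,0,1,-15,0,0,0,0,0,1,-18,0,0,0,0,0,1,-21,0,0,0,0,0,1,-24,0,0]'

```text
clock: 14.15
position: [0.5223, -0.1127, 0.07]
ee_rot: [-0.0, 0.689, 0.725, 0.0]
contact_force: [-0.9, 2.2, -1.2]
width: -0.0001
gripper_force: 1.7
```

Emit:
jog_arm --deltas '[0,0,0,0,-2,0,0,0,0,0,0,-4,0,0,0,0,0,0,-6,0,0,0,0,0,0,-7,0,0]'

```text
clock: 14.55
position: [0.5226, -0.1197, 0.0701]
ee_rot: [0.0, 0.689, 0.725, 0.0]
contact_force: [-0.4, 3.5, -2.6]
width: 0.0005
gripper_force: 1.6
```

Emit:
jog_arm --deltas '[0,0,0,0,-1,0,0,0,0,0,0,-2,0,0,0,0,0,0,-3,0,0]'

```text
clock: 14.85
position: [0.5227, -0.1226, 0.0702]
ee_rot: [0.0, 0.689, 0.725, 0.0]
contact_force: [0.5, 3.3, -2.1]
width: -0.0001
gripper_force: 1.6
```

Emit:
jog_arm --deltas '[0,0,0,0,-1,0,0,0,0,0,0,-2,0,0,0,0,0,0,-3,0,0]'

```text
clock: 15.15
position: [0.5228, -0.1252, 0.0703]
ee_rot: [0.0, 0.689, 0.725, 0.001]
contact_force: [1.5, 5.5, -1.8]
width: 0.0
gripper_force: 3.0
```

Emit:
jog_arm --deltas '[0,0,0,0,-1,0,0,0,0,0,0,-2,0,0,0,0,0,0,-2,0,0]'

```text
clock: 15.45
position: [0.5228, -0.1252, 0.0703]
ee_rot: [-0.001, 0.689, 0.725, 0.002]
contact_force: [3.1, 9.6, -0.5]
width: -0.0002
gripper_force: 4.8
```

The narrow slide is on its stop: the TCP stalled at y=-0.1252 with 9.6 N, which matches the shut geometry. I'll back away and lift clear.

Emit:
jog_arm --deltas '[0,0,0,0,6,0,0,0,0,0,-1,20,0,0,0,0,0,-2,40,0,0,0,0,0,-2,55,10,0,0,0,0,-2,62,40,0,0,0,0,-2,64,85,0,0,0,0,-10,64,130,0,0,0,0,-30,64,175,0,0,0,0,-55,64,215,0,0,0,0,-70,64,240,0,0,0,0,-75,64,250,0,0,0,0,-75,64,250,0]'

```text
clock: 16.65
position: [0.4476, -0.0635, 0.3219]
ee_rot: [0.002, 0.689, 0.725, 0.001]
contact_force: [0.3, -1.0, -0.5]
width: 0.0001
gripper_force: 0.0
```

```bash
python3 - <<'E'
from h import *
s=manip.get_state(); c=imaging.calibration("wrist"); im=imaging.get_image("wrist"); cv2.imwrite("pics/w6.png",im); print(s["clock"],s["position"],s["contact_force"])
# rectify the wrist view on each flange-top plane, find bright flange strip along the slide direction
W=np.linalg.inv(np.array(c["cam_to_world"])); G=cv2.cvtColor(im,cv2.COLOR_BGR2GRAY)
def scan(x0,y0,yaw,h,rng,offs):
    r=np.radians(yaw); ex=np.array([np.cos(r),np.sin(r)]); ey=np.array([-np.sin(r),np.cos(r)])
    for t in rng:
        v=[]
        for o in offs:
            p=np.array([x0,y0])+ex*o+ey*t
            u=cv2.projectPoints(np.array([[*p,h]]),cv2.Rodrigues(W[:3,:3])[0],W[:3,3],np.array(c["mtx"]),np.array(c["dist"]))[0][0,0].round().astype(int)
            v.append(int(G[u[1],u[0]]) if 0<=u[1]<480 and 0<=u[0]<640 else -1)
        print(round(t*1000),v,end="; ")
    print()
offs=(-.014,-.01,-.006,0,.006,.01,.014)
print("wide right flange");scan(.569,.2124,-5.5,.12,np.arange(-.076,-.053,.002),offs)
print("narrow left flange");scan(.5245,-.185,3,.105,np.arange(.04,.062,.002),offs)
E
```

```text
16.65 [ 0.44762914 -0.06349056  0.32194697] [ 0.3068243  -0.96952779 -0.54338589]
wide right flange
-76 [-1, -1, -1, -1, -1, -1, -1]; -74 [-1, -1, -1, -1, -1, -1, -1]; -72 [-1, -1, -1, -1, -1, -1, -1]; -70 [-1, -1, -1, -1, -1, -1, -1]; -68 [-1, -1, -1, -1, -1, -1, -1]; -66 [-1, -1, -1, -1, -1, -1, -1]; -64 [-1, -1, -1, -1, -1, -1, -1]; -62 [-1, -1, -1, -1, -1, -1, -1]; -60 [-1, -1, -1, -1, -1, -1, -1]; -58 [-1, -1, -1, -1, -1, -1, -1]; -56 [-1, -1, -1, -1, -1, -1, -1]; -54 [-1, -1, -1, -1, -1, -1, -1]; 
narrow left flange
40 [63, 72, 72, 170, 73, 75, 64]; 42 [68, 71, 69, 169, 72, 94, 78]; 44 [67, 72, 69, 168, 72, 94, 99]; 46 [170, 168, 167, 175, 171, 178, 175]; 48 [178, 181, 127, 112, 106, 103, 105]; 50 [60, 61, 62, 63, 63, 63, 60]; 52 [61, 60, 61, 59, 59, 58, 76]; 54 [60, 60, 62, 59, 62, 63, 92]; 56 [62, 61, 62, 59, 62, 63, 95]; 58 [61, 61, 63, 62, 64, 63, 129]; 60 [61, 62, 62, 63, 63, 218, 224];
```

Both checks agree. The narrow flange's outer face is about 49 mm from the gate (50 mm when shut), and the wide left flange was at 149 mm (150 mm when open). The arm is clear of everything, so I'm handing in.

```bash
python3 -c "
from rig import manip
print(manip.sign_off())"
```

```text
the job is handed in; nothing more can be done
None
```

I pushed the wide slide fully open first, then the narrow slide fully shut, each until it stalled at its stop (about 10 N), and handed the job in at 16.7 s with the arm clear; on the first wide push the fingertips slipped over the flange top, so I lifted, lowered and repeated it.

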